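# Chock a row of sample bottles in the transport tray

### The arm

A 6-joint arm with a two-finger parallel gripper is mounted at the origin on the work surface. World frame = base frame: x ahead of the robot, y to its left, z up, the work surface at z = 0. Lengths are in m, angles in rad, forces in N, time in s.
With the tool pointing down it reaches from about 0.3 to 0.75 m from the base axis. Payload 8.5 kg.
Tool frame: the origin (TCP) lies midway between the tips of the shut fingers; the grasp point (between the pads) lies arm.hold_point_z behind it (arm.hold_point_z is the distance from the TCP to the grasp point, in m); z points along the fingers, y is the line along which they close (so a half turn about z gives the same grasp; the last joint's range is limited). The gripper opens to 85 mm and grips with 20 to 120 N. Pads are 22 mm wide; open, the fingers measure 114 mm over their backs; the gripper's body (76 mm by 85 mm) begins 54 mm behind the grasp point. The pads swing forward as they close: fully open they stand 13 mm farther back than shut.
Start: joints at [0.895, 0.381, 1.297, -0, 1.464, -0.215], TCP at [0.245, 0.493, 0.231] pointing down, gripper open.
Joint ranges: [-3.11, 3.11], [-0.89, 2.33], [0.22, 2.48], [-1.42, 4.56], [0.17, 2.85], [-2.88, 2.88]. Speed limits (rad/s): [2.39, 2.39, 3.14, 3.14, 3.14, 3.14].

### API

Orientations are given as [roll, pitch, yaw] about the fixed x, y, z axes, in that order (R = Rz(yaw) Ry(pitch) Rx(roll)).
In Python, from cell import arm, imaging, workorder gives the robot as it stands. The module is installed in compiled form; this text tells all that it offers.
- The arm moves only by the shell command python3 -m handwheel 'ROWS' [FORCE]. ROWS is JSON, a list of rows, each a list of 5 numbers: the shift along the world's x, y, z in units of 25 mm (1.0 is 25 mm), then the turn about the world's z in units of 6 degrees (1.0 is 6 degrees), then the opening, from -1 (shut) to 1 (fully open). A call has 1 to 5 rows; each row shifts and turns the commanded pose from where the row before left it; what a row does not reach is not made up. A row lasts 1/12 s, in which the tool goes at most 41.7 mm and 7.16 degrees, less where a joint would pass 70% of its speed; a pose out of reach is approached as far as the arm can. A call is refused whole if a number of a shift passes 1 or a number of a turn 1, either way. A call with a gripper value outside its range is refused whole. The fingers move at their own pace and stop on an object; FORCE is the grip in N (left out, the last holds). Time passes only in rows, so rows that do not move let the fingers close. It gives the time, the measured TCP pose, the force, the opening and the grip force at its end, in the units of the state.
- arm.sense(): the state, without advancing time (a new reading comes with each control period).
- imaging.snapshot(name): name is "scene" or "side" or "wrist"; returns the picture (400x640x3 uint8, blue, green, red); there is no depth.
- imaging.camera_model(name): a dict with "fx", "fy", "cx", "cy" (pixels), "cam_to_world" (4x4, takes a point from camera to world coordinates). Camera axes: x right, y up, looking along -z (the intrinsics and any distortion apply to the point x, -y, -z); pixel columns grow to the right and rows downward; lengths in m; the calibration is good to about 2 mm. A picture is of the moment at which its call begins: read the wrist's pose just before it. camera_model takes no time and is no camera call; for the wrist camera it gives the pose at the moment of the call.
- workorder.hand_in(): hands the job in; it is judged then, once.
The state is a dict: "clock": time; "joints": joint angles; "dq": joint speeds; "tau": joint torques, N m; "tcp_pos": TCP position; "orientation": TCP orientation; "contact_force": force on the tool from outside, world axes, zero at the start; "torque": the same for the moment, N m; "finger_gap": finger opening in m; "gripper_force": force on a finger pad.
Only numpy, scipy, OpenCV 4.12 (cv2) and the standard library are available. Lean on these libraries where they do the work, as an engineer would, in place of code of your own. Each camera call takes 0.05 s, during which the arm holds its last target. There are 200 camera calls.

### The job

Make up the row of sample bottles in the white tray so that it cannot roll apart: first push the two bottles lying loose in the tray up against the tall dark stop, touching it and each other. Then take the third bottle from the bench and lay it down (do not drop it) on its side behind them, and finally slide the yellow chock along the tray until its sloping face is snug against the last bottle and the whole row is tight, side by side against the stop. Leave the jar, the wash bottle and the timer where they are.

Things in the scene. Friction and masses are not known exactly. Their poses are not given: they have to be found in the camera images.
- tray: White tray fixed on the bench (all sizes in mm). Origin: its underside, at bench height. The lane runs along its y: 170 wide (x -85 to 85), floor at z = 6. Tall dark stop at the +y end: inner face y = 200, top z = 52. Side walls 6 thick, top z = 28. Low lip at the -y end: inner face y = -220, top z = 14. Position and yaw vary.
- bottle_1: White bottle with blue cap, about 260 g, 148 long, lying on its side in the tray nearest the stop. Origin on its axis at mid-length; x along it to the cap. Body of diameter 56 from x = -74 to 42, then shoulder and cap (diameter 44) to 74; heaviest about x = -12. Its x starts roughly along the tray's +x. Rolls easily, soon stops by itself.
- bottle_2: Second bottle, as bottle_1, in the tray between bottle_1 and the chock, with a gap to the chock of 55 mm or more.
- bottle_3: Third bottle, as bottle_1, lying on the open bench beyond the tray's lip end (on the robot's right); its x points away from the robot, more or less.
- chock: Yellow plastic wedge, loose, about 450 g, on the lane floor near the lip, already the right way round. Origin: centre of its underside. 150 long (x, across the lane), 58 deep (y -29 to 29), 40 high. Upright back at y = -29; face sloping at 58 degrees from the toe (y = 29) up to y = 4, facing the bottles. Black grip rib on top: 60 (x) by 20 (y -24 to -4), its top at z = 64.
- chock_toe (a point): Middle of the chock's toe edge, on its underside: chock frame (0, 29, 0). When snug, it lies 15 mm short of the line under the last bottle's axis.
- wash_bottle: White wash bottle standing on the bench, 68 diameter, 190 high; origin at its underside. Leave alone.
- jar: White jar with blue lid standing on the bench, 84 diameter, 100 high; origin at its underside. Leave alone.
- timer: Grey bench timer lying flat, 70 x 100 x 32; origin at its underside. Leave alone.
Things that resemble listed ones, but are neither listed nor needed, are in the scene too. What is shaped like the bottle_2 but red is not meant. Leave any purple look-alike of the bottle_3 alone.

How it is judged:
By the outcome, as a careful person would: the job done as asked, in the order asked, and still so for the second after the job is handed in, with the robot touching nothing.
It also fails if it takes over 64 s, if anything falls off the work surface, if the arm or the gripper's body presses on something with over 40 N, if the wrist force passes 120 N, or if a joint passes its speed limit or range.

## Working session

There is one attempt and no reset: what is moved stays moved. The work goes in short steps, Python scripts to look and compute and a shell command to move; the robot and the scene stay as the last step left them, time stands still between calls to the robot, and variables do not carry over. Pictures are saved under pics/ and viewed, at most 10 in all, crops included, and the job is handed in when it is done.

```bash
mkdir -p pics
python3 - <<'E'
from cell import arm, imaging
import cv2, json, numpy as np
print(arm.hold_point_z, arm.sense())
for n in ("scene","side"):
    im=imaging.snapshot(n); cv2.imwrite(f"pics/{n}0.png",im)
    m=imaging.camera_model(n); print(n,{k:(np.round(v,3).tolist() if k!='x' else v) for k,v in m.items()})
E
```

```text
0.0187 {'clock': 0.0, 'joints': array([ 8.94698902e-01,  3.81181562e-01,  1.29828083e+00, -1.90034789e-05,
        1.46356241e+00, -2.15297137e-01]), 'dq': array([-1.06923596e-04,  3.59840215e-05, -5.21728294e-04,  9.74461451e-04,
       -6.39428532e-04, -1.08410891e-03]), 'tau': array([ 3.17235690e-04, -4.48456764e+01, -2.31286794e+01, -8.32103956e-05,
        4.57349161e-03,  1.42634329e-05]), 'tcp_pos': array([0.24438241, 0.49239576, 0.23071275]), 'orientation': array([-3.14018954e+00, -2.87504824e-04,  2.68079421e+00]), 'contact_force': array([-0.19463553,  0.01518658,  0.45187499]), 'torque': array([0.03373532, 0.05105814, 0.00512789]), 'gripper_force': 0.0, 'finger_gap': 0.08557225926226687}
scene {'fx': 433.633, 'fy': 433.633, 'cx': 321.52, 'cy': 195.378, 'cam_to_world': [[0.78, -0.349, 0.519, 1.27], [0.625, 0.449, -0.638, -0.971], [-0.01, 0.822, 0.569, 0.85], [0.0, 0.0, 0.0, 1.0]]}
side {'fx': 367.365, 'fy': 367.365, 'cx': 320.991, 'cy': 203.101, 'cam_to_world': [[1.0, 0.003, -0.029, 0.484], [-0.024, 0.614, -0.789, -0.907], [0.015, 0.789, 0.614, 0.732], [0.0, 0.0, 0.0, 1.0]]}
```

View pics/scene0.png

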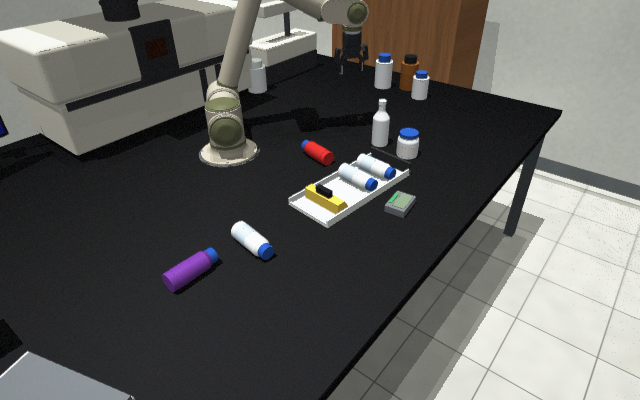

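View pics/side0.png

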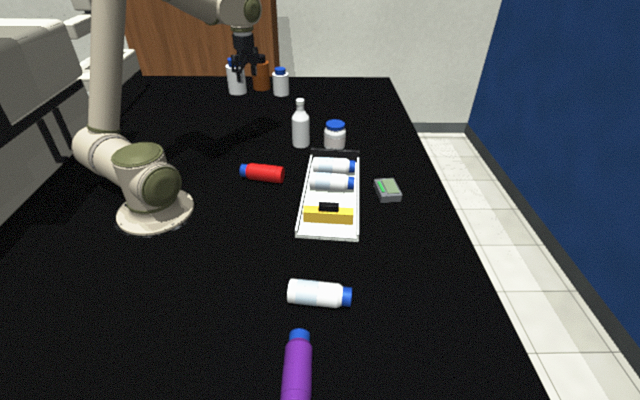

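The scene picture shows bottle_3 at about (252,240), bottles 1 and 2 in the tray at (376,166) and (357,177), and the chock at (326,198). The jar is at (408,143), the wash bottle at (381,125) and the timer at (400,204).
Things that could be taken for bottle_3 are purple (190,270), red (318,152), the standing bottles at (384,70) and (420,85), and white (258,77). I choose the white bottle lying at (252,240), which is (320,294) in the side view, and will check it in a close crop.

Run:
```python
import cv2
a=cv2.imread("pics/scene0.png")[145:270,225:425]; cv2.imwrite("pics/c1.png",cv2.resize(a,None,fx=4,fy=4,interpolation=cv2.INTER_CUBIC))
b=cv2.imread("pics/side0.png")[140:315,270:420]; cv2.imwrite("pics/c2.png",cv2.resize(b,None,fx=3.4,fy=3.4,interpolation=cv2.INTER_CUBIC))
```

```text
(no output)
```

View pics/c1.png

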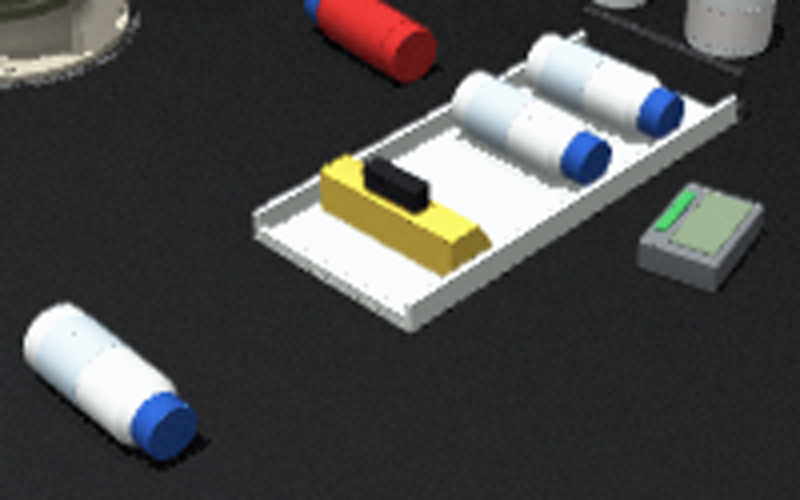

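View pics/c2.png

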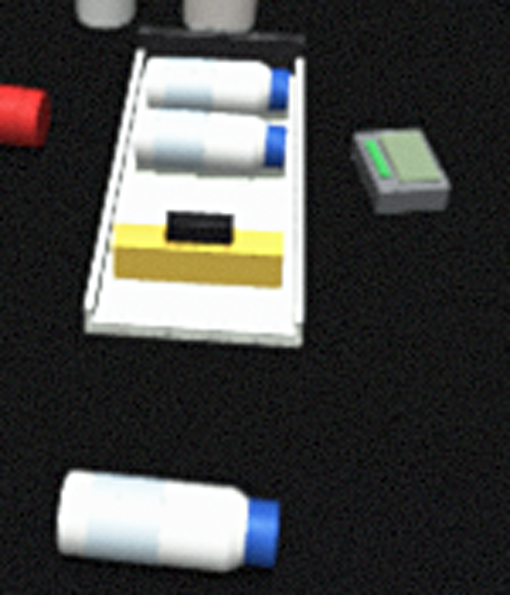

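The crops confirm the choice: bottle_3 is the white, blue-capped bottle on the bench, in crop 1 at (55,335) to (172,430). They also show the chock's back, the tray's lip corners at (256,236) and (410,330), and the two bottles in the tray.

```bash
cat > h.py <<'E'
import numpy as np, cv2
from scipy.optimize import least_squares
from cell import arm, imaging
M={n:imaging.camera_model(n) for n in("scene","side")}
def px(n,p): return np.array([225+p[0]/4-.4,145+p[1]/4-.4]) if n=="scene" else np.array([270+p[0]/3.4-.35,140+p[1]/3.4-.35])
def proj(m,P):
    T=np.array(m["cam_to_world"]); c=(np.asarray(P)-T[:3,3])@T[:3,:3]
    return np.array([m["cx"]+m["fx"]*c[0]/-c[2], m["cy"]+m["fy"]*c[1]/c[2]])
def ray(m,u,z):
    T=np.array(m["cam_to_world"]); d=T[:3,:3]@np.array([(u[0]-m["cx"])/m["fx"],-(u[1]-m["cy"])/m["fy"],-1])
    return T[:3,3]+d*(z-T[2,3])/d[2]
def fit(obs,x0,z0=0):
    "obs: (cam, crop pixel, local mm) -> x,y,yaw"
    def W(q,l): c,s=np.cos(q[2]),np.sin(q[2]); l=np.array(l)/1e3; return np.array([q[0]+c*l[0]-s*l[1],q[1]+s*l[0]+c*l[1],z0+l[2]])
    f=lambda q:np.concatenate([proj(M[n],W(q,l))-px(n,p) for n,p,l in obs])
    r=least_squares(f,x0,loss="soft_l1"); return r.x, np.round(f(r.x).reshape(-1,2),1).tolist()
E
python3 - <<'E'
from h import *
np.set_printoptions(precision=4,suppress=True)
S,D="scene","side"
tr=[(S,(256,236),(-91,-226,0)),(S,(410,330),(91,-226,0)),(S,(411,308),(91,-226,28)),(S,(258,212),(-91,-226,28)),(D,(87,332),(-91,-226,0)),(D,(301,345),(91,-226,0)),(S,(742,72),(91,206,52)),(S,(588,10),(-91,206,52))]
q,e=fit(tr,[.48,-.2,0]); print("tray",q,e)
def loc(P): c,s=np.cos(q[2]),np.sin(q[2]); d=P[:2]-q[:2]; return np.array([c*d[0]+s*d[1],-s*d[0]+c*d[1]])*1e3
for nm,a,b,ca,cb,z in(("b1",(147,82),(291,92),(535,65),(665,115),.034),("b2",(135,140),(287,147),(464,105),(595,160),.034),("b3",(60,513),(278,535),(45,325),(172,430),.028)):
    for n,a,b in((D,a,b),(S,ca,cb)):
        A,B=ray(M[n],px(n,a),z),ray(M[n],px(n,b),z); print(nm,n,"mid",(A+B)[:2]/2,"len",np.linalg.norm(A-B),"yaw",np.arctan2(*(B-A)[1::-1]),"traymm",loc((A+B)/2))
ch=[(D,(115,276),(-75,-29,0)),(D,(281,287),(75,-29,0)),(S,(445,273),(75,-29,0)),(D,(114,252),(-75,-29,40)),(D,(283,262),(75,-29,40)),(S,(322,172),(-75,-29,40)),(S,(449,241),(75,-29,40)),(S,(490,243),(75,29,0))]
c,e=fit(ch,[.48,-.3,0],.006); print("chock",c,e,loc(c),c[2]-q[2])
E
```

```text
tray [ 0.5539  0.0892 -0.1067] [[-0.1, 0.6], [0.3, 0.9], [0.0, -0.7], [-1.1, -0.3], [0.0, -0.3], [0.0, 0.1], [0.5, 0.1], [-0.1, -1.0]]
b1 side mid [0.568  0.2098] len 0.15171234109919224 yaw -0.13034083301640653 traymm [  1.1623 121.4006]
b1 scene mid [0.5633 0.2046] len 0.14179238978141886 yaw -0.01495812741845629 traymm [ -2.9924 115.7185]
b2 side mid [0.5548 0.1054] len 0.14969502995573697 yaw -0.08333978704888556 traymm [-0.8567 16.2026]
b2 scene mid [0.5538 0.1059] len 0.14242666227374043 yaw -0.026224962731515707 traymm [-1.8574 16.6169]
b3 side mid [ 0.5036 -0.3521] len 0.15295480159105923 yaw -0.13661312872826845 traymm [  -3.0147 -444.1935]
b3 scene mid [ 0.4959 -0.3476] len 0.16110912027142885 yaw -0.1555166051857085 traymm [ -11.207  -440.5532]
chock [ 0.5367 -0.0449 -0.0977] [[-1.1, 1.1], [-0.1, 0.9], [1.0, 2.3], [-1.0, -2.1], [0.2, -2.1], [-1.1, -0.6], [0.1, 0.2], [1.7, 2.1]] [  -2.8164 -135.1969] 0.008956526867934078
```

```bash
R='[0.648,-0.992,0,-0.645,1]'; python3 -m handwheel '[[0.648,-0.992,0,-0.645,1],[0.648,-0.992,0,-0.645,1],[0.648,-0.992,0,-0.645,1],[0.648,-0.992,0,-0.645,1],[0.648,-0.992,0,-0.645,1]]' 40 
python3 -m handwheel '[[0.648,-0.992,0,-0.645,1],[0.648,-0.992,0,-0.645,1],[0.648,-0.992,0,-0.645,1],[0.648,-0.992,0,-0.645,1],[0.648,-0.992,0,-0.645,1]]' 
python3 -m handwheel '[[0.648,-0.992,0,-0.645,1],[0.648,-0.992,0,-0.645,1],[0.648,-0.992,0,-0.645,1],[0.648,-0.992,0,-0.645,1],[0.648,-0.992,0,-0.645,1]]' 
python3 -m handwheel '[[0.648,-0.992,0,-0.645,1],[0.648,-0.992,0,-0.645,1],[0.648,-0.992,0,-0.645,1],[0,0,0,0,1],[0,0,0,0,1]]'
python3 - <<'E'
from h import *
cv2.imwrite("pics/w1.png",imaging.snapshot("wrist"))
E
```

```text
clock: 0.52
tcp_pos: [0.3259, 0.3673, 0.2311]
orientation: [-3.141, -0.0, 2.34]
contact_force: [0.4, 0.1, 0.5]
finger_gap: 0.0854
gripper_force: 0.0
clock: 0.93
tcp_pos: [0.407, 0.2433, 0.2311]
orientation: [-3.141, -0.0, 2.002]
contact_force: [1.1, -0.8, 0.3]
finger_gap: 0.0859
gripper_force: 0.0
clock: 1.35
tcp_pos: [0.488, 0.1193, 0.2311]
orientation: [-3.141, -0.0, 1.664]
contact_force: [0.1, -0.1, 0.3]
finger_gap: 0.0854
gripper_force: 0.0
clock: 1.77
tcp_pos: [0.5364, 0.0453, 0.2306]
orientation: [-3.14, -0.0, 1.463]
contact_force: [-0.1, 0.9, -0.0]
finger_gap: 0.0851
gripper_force: 0.0
```

View pics/w1.png

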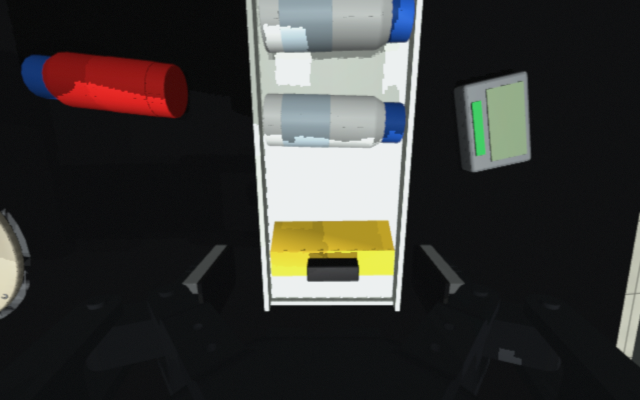

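The wrist view shows the tray lane centred at column 331, bottle_2 from (264,120) to (405,122), and the chock at (332,248) with its rib at (332,270). I'll check these against the fit.

Run:
```python
from h import *
np.set_printoptions(precision=4,suppress=True)
m=imaging.camera_model("wrist"); q=[.5539,.0892,-.1067]
def loc(P): c,s=np.cos(q[2]),np.sin(q[2]); d=P[:2]-q[:2]; return np.array([c*d[0]+s*d[1],-s*d[0]+c*d[1]])*1e3
for n,u,z in(("b2rear",(264,120),.034),("b2cap",(405,122),.034),("b1rear",(264,20),.034),("b1cap",(413,18),.034),("toeL",(275,221),.006),("toeR",(390,221),.006),("ribL",(307,281),.070),("ribR",(358,281),.07),("lipL",(265,309),.014),("lipR",(399,309),.014),("wallL out far",(246,0),.028),("wallR out far",(423,0),.028)):
    P=ray(m,u,z); print(n,P,loc(P))
```

```text
b2rear [0.4764 0.1208 0.034 ] [-80.4428  23.2061]
b2cap [0.6317 0.1021 0.034 ] [76.0153 21.1273]
b1rear [0.4919 0.2183 0.034 ] [-75.3929 121.7747]
b1cap [0.6434 0.2039 0.034 ] [ 76.782  123.6025]
toeL [ 0.4652 -0.0062  0.006 ] [ -77.9906 -104.3061]
toeR [ 0.6153 -0.0222  0.006 ] [  72.8968 -104.1921]
ribL [ 0.5043 -0.0614  0.07  ] [ -33.2547 -155.0265]
ribR [ 0.5625 -0.0676  0.07  ] [  25.2074 -154.9678]
lipL [ 0.4339 -0.1304  0.014 ] [ -95.973  -231.1605]
lipR [ 0.62   -0.1501  0.014 ] [  91.1944 -230.9487]
wallL out far [0.4755 0.2402 0.028 ] [-93.9856 141.7944]
wallR out far [0.6559 0.2209 0.028 ] [ 87.3479 141.8006]
```

```bash
python3 -m handwheel '[[0,0,-1,0,1],[0,0,-1,0,1],[0,0,-1,0,1],[0,0,-1,0,1],[0,0,-1,0,1]]' >/dev/null
python3 -m handwheel '[[0,0,-1,0,1],[0,0,-1,0,1],[0,0,-0.9,0,1],[0,0,-0.8,0,1],[0,0,0,0,1]]'
python3 -m handwheel '[[0.05,0.4,0,0,1],[0.05,0.4,0,0,1],[0.05,0.4,0,0,1],[0,0,0,0,1]]'
python3 -m handwheel '[[0.04,0.4,0,0,1],[0.04,0.4,0,0,1],[0.04,0.4,0,0,1],[0,0,0,0,1]]'
```

```text
clock: 2.65
tcp_pos: [0.5337, 0.0476, 0.0109]
orientation: [-3.135, -0.0, 1.467]
contact_force: [-0.4, -1.1, -0.4]
finger_gap: 0.0854
gripper_force: 0.0
clock: 2.98
tcp_pos: [0.5406, 0.0785, 0.0152]
orientation: [3.139, -0.0, 1.467]
contact_force: [-0.7, -1.0, -0.4]
finger_gap: 0.0852
gripper_force: 0.0
clock: 3.32
tcp_pos: [0.543, 0.1082, 0.0139]
orientation: [3.141, -0.0, 1.467]
contact_force: [0.0, 0.4, 0.4]
finger_gap: 0.0855
gripper_force: 0.0
```

```bash
python3 -m handwheel '[[0.021,0.2,0,0,1],[0.021,0.2,0,0,1],[0.021,0.2,0,0,1],[0.021,0.2,0,0,1],[0.021,0.2,0,0,1]]'
python3 -m handwheel '[[0.021,0.2,0,0,1],[0.021,0.2,0,0,1],[0.021,0.2,0,0,1],[0.02,0.16,0,0,1],[0,0,0,0,1]]'
python3 - <<'E'
from h import *
a=imaging.snapshot("side")[135:235,280:400]; b=imaging.snapshot("wrist")
cv2.imwrite("pics/p2.png",np.vstack([cv2.resize(a,(480,400),interpolation=cv2.INTER_CUBIC)[:300],cv2.resize(b,(480,300))]))
E
```

```text
clock: 3.73
tcp_pos: [0.5456, 0.1316, 0.0138]
orientation: [3.142, -0.0, 1.465]
contact_force: [-1.0, -1.1, 0.1]
finger_gap: 0.0854
gripper_force: 0.5
clock: 4.15
tcp_pos: [0.5476, 0.1512, 0.0137]
orientation: [-3.142, -0.0, 1.466]
contact_force: [-0.1, 0.2, 0.2]
finger_gap: 0.0858
gripper_force: 0.0
```

View pics/p2.png

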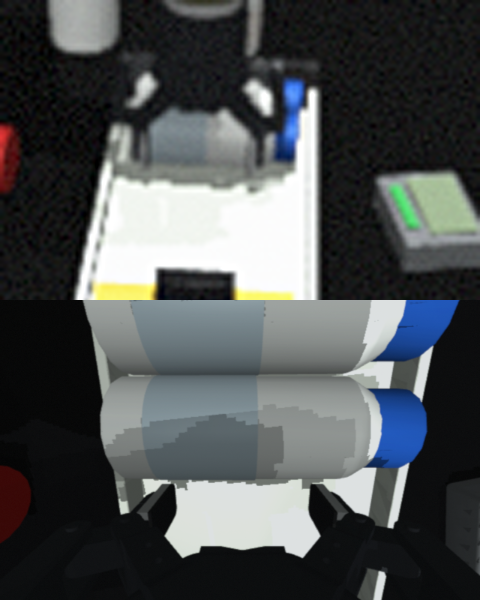

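Bottle_2 sits square across both fingers, with bottle_1 just ahead of it or touching at row ~375. I'll creep toward the stop.

```bash
python3 -m handwheel '[[0.01,0.1,0,0,1],[0.01,0.1,0,0,1],[0.01,0.1,0,0,1],[0.01,0.1,0,0,1],[0,0,0,0,1]]'
for i in 1 2; do python3 -m handwheel '[[0.005,0.06,0,0,1],[0.005,0.06,0,0,1],[0,0,0,0,1]]'; done
```

```text
clock: 4.67
tcp_pos: [0.5486, 0.1607, 0.0138]
orientation: [3.142, -0.0, 1.465]
contact_force: [0.1, 0.6, -0.3]
finger_gap: 0.0856
gripper_force: 0.0
clock: 4.92
tcp_pos: [0.5489, 0.1634, 0.0138]
orientation: [3.142, -0.0, 1.465]
contact_force: [-0.1, 0.2, 0.2]
finger_gap: 0.0856
gripper_force: 0.0
clock: 5.17
tcp_pos: [0.5492, 0.1664, 0.0139]
orientation: [3.141, -0.0, 1.465]
contact_force: [-1.3, 0.2, -0.7]
finger_gap: 0.0858
gripper_force: 0.0
```

```bash
for i in 1 2 3; do python3 -m handwheel '[[0.005,0.05,0,0,1],[0.005,0.05,0,0,1],[0,0,0,0,1]]' | egrep 'tcp|cont'; done
```

```text
tcp_pos: [0.5493, 0.1679, 0.0139]
contact_force: [-1.7, -6.4, 2.0]
tcp_pos: [0.5492, 0.168, 0.0139]
contact_force: [-3.6, -21.4, 5.4]
tcp_pos: [0.5492, 0.1682, 0.0139]
contact_force: [-6.2, -34.9, 7.6]
```

Run:
```python
from h import *
cv2.imwrite("pics/w3.png",imaging.snapshot("wrist"))
```

```text
(no output)
```

View pics/w3.png

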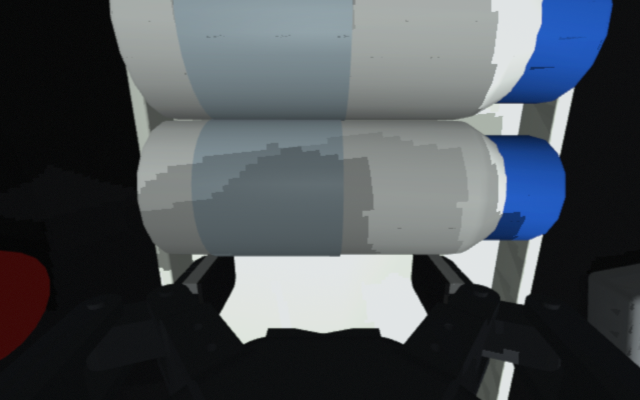

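Hard contact came exactly where the geometry predicts, with the tool at tray y≈78. The wrist view shows the two bottles parallel and touching along row ~120. Next I back off gently, lift, and go to bottle_3.

```bash
python3 -m handwheel '[[-0.02,-0.12,0,0,1],[-0.02,-0.12,0,0,1],[-0.02,-0.2,0,0,1],[-0.03,-0.3,0,0,1],[-0.05,-0.5,0,0,1]]' >/dev/null
python3 -m handwheel '[[0,0,0.5,0,1],[0,0,1,0,1],[0,0,1,0,1],[0,0,1,0,1],[0,0,1,0,1]]'
python3 -m handwheel '[[0,0,1,0,1],[0,0,1,0,1],[0,0,1,0,1],[0,-1,0.3,-0.7,1],[0,-1,0,-0.7,1]]'
python3 -m handwheel '[[-0.1,-1,0,-0.7,1],[-0.1,-1,0,-0.7,1],[-0.1,-1,0,-0.7,1],[-0.1,-1,0,-0.7,1],[-0.1,-1,0,-0.7,1]]' >/dev/null
python3 -m handwheel '[[-0.1,-1,0,-0.7,1],[-0.1,-1,0,-0.7,1],[-0.1,-1,0,-0.7,1],[-0.1,-1,0,-0.7,1],[-0.1,-1,0,-0.7,1]]' >/dev/null
python3 -m handwheel '[[-0.1,-1,0,-0.75,1],[-0.1,-1,0,-0.75,1],[-0.1,-1,0,-0.75,1],[-0.1,-1,0,-0.75,1],[-0.1,-1,0,-0.75,1]]' >/dev/null
python3 -m handwheel '[[-0.1,-1,0,-0.75,1],[-0.1,-1,0,-0.75,1],[-0.1,-0.8,0,-0.75,1],[0,0,0,-0.75,1],[0,0,0,0,1]]'
python3 - <<'E'
from h import *
w=imaging.snapshot("wrist"); m=imaging.camera_model("wrist"); s=imaging.snapshot("side")[130:240,280:400]
cv2.imwrite("pics/w4.png",np.vstack([w[:,:],cv2.resize(s,(640,587))[:200]]))
T=np.array(m["cam_to_world"]); print(T.round(3).tolist(), proj(m,[.488,-.348,.028]))
E
```

```text
clock: 6.8
tcp_pos: [0.5461, 0.142, 0.1274]
orientation: [-3.141, -0.0, 1.465]
contact_force: [0.4, 0.5, -0.5]
finger_gap: 0.0857
gripper_force: 0.0
clock: 7.22
tcp_pos: [0.5469, 0.0923, 0.2113]
orientation: [3.137, -0.001, 1.317]
contact_force: [0.6, -0.1, 0.4]
finger_gap: 0.0854
gripper_force: 0.0
clock: 8.88
tcp_pos: [0.5004, -0.3536, 0.2083]
orientation: [-3.141, 0.0, -0.126]
contact_force: [-0.1, -0.3, -1.0]
finger_gap: 0.0852
gripper_force: 0.0
[[-0.121, 0.959, 0.256, 0.564], [-0.993, -0.117, -0.032, -0.361], [-0.0, -0.258, 0.966, 0.35], [0.0, 0.0, 0.0, 1.0]] [319.99669227 193.54160133]
```

View pics/w4.png

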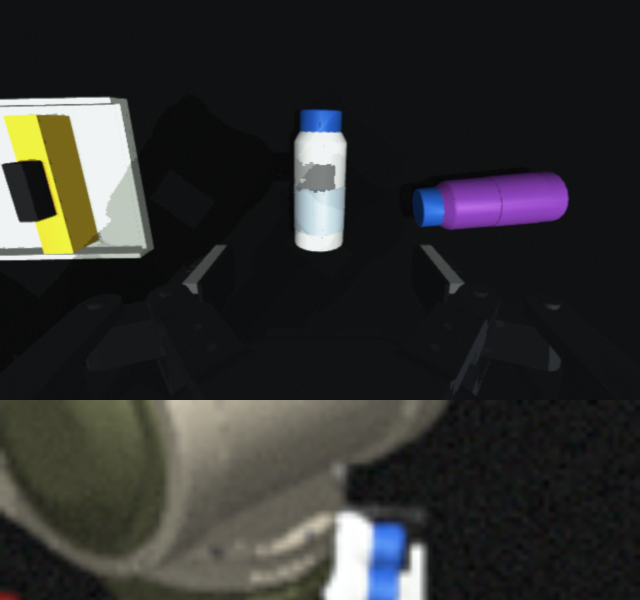

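The wrist view shows bottle_3 with its cap at (321,110), its base at (319,250) and its axis almost vertical. The purple look-alike is clear of it at (490,200).

Run:
```python
from h import *
m=imaging.camera_model("wrist")
r=ray(m,(319.5,249),.05);c=ray(m,(321,110),.035);l=ray(m,(294,210),.03);k=ray(m,(345.5,210),.03)
print(r,c,np.linalg.norm(r[:2]-c[:2]),np.arctan2(c[1]-r[1],c[0]-r[0]),(l+k)/2,np.linalg.norm(l-k))
d=(c-r)[:2];d/=np.linalg.norm(d);print("grip",r[:2]+.062*d, arm.sense()["tcp_pos"])
```

```text
[ 0.43103957 -0.3401426   0.05      ] [ 0.57699406 -0.35952853  0.035     ] 0.14723629806013427 -0.1320488053319067 [ 0.46966551 -0.34496019  0.03      ] 0.05845967336665353
grip [ 0.49249981 -0.34830586] [ 0.50096474 -0.35226392  0.20865166]
```

```bash
python3 -m handwheel '[[-0.33,0.18,-1,-0.05,1],[0,0,-1,0,1],[0,0,-1,0,1],[0,0,-1,0,1],[0,0,-1,0,1]]' 40 >/dev/null
python3 -m handwheel '[[0,0,-1,0,1],[0,0,-1,0,1],[0,0,-0.7,0,1],[0,0,-0.35,0,1],[0,0,0,0,1]]'
python3 -m handwheel '[[0,0,0,0,0.2],[0,0,0,0,-0.2],[0,0,0,0,-1],[0,0,0,0,-1],[0,0,0,0,-1]]'
python3 -m handwheel '[[0,0,0,0,-1],[0,0,0,0,-1],[0,0,0,0,-1],[0,0,0,0,-1]]'
```

```text
clock: 9.82
tcp_pos: [0.4926, -0.3467, 0.0061]
orientation: [-3.14, 0.002, -0.125]
contact_force: [0.2, -0.1, 0.2]
finger_gap: 0.0856
gripper_force: 0.0
clock: 10.23
tcp_pos: [0.4937, -0.3483, 0.0093]
orientation: [3.14, -0.002, -0.127]
contact_force: [-1.0, 1.5, 6.6]
finger_gap: 0.0546
gripper_force: 41.9
clock: 10.57
tcp_pos: [0.4937, -0.3483, 0.0093]
orientation: [3.14, -0.002, -0.127]
contact_force: [-0.9, 1.1, 6.7]
finger_gap: 0.0552
gripper_force: 41.9
```

```bash
python3 -m handwheel '[[0,0,0.3,0,-1],[0,0,0.7,0,-1],[0,0,1,0,-1],[0,0,1,0,-1],[0,0,1,0,-1]]'
python3 -m handwheel '[[0,0,1,0,-1],[0,0,0.7,0,-1],[0,0,0.3,0.19,-1],[0.102,0.2,0,0,-1],[0.102,0.5,0,0,-1]]'
python3 -m handwheel '[[0.102,0.9,0,0,-1],[0.102,1,0,0,-1],[0.102,1,0,0,-1],[0.102,1,0,0,-1],[0.102,1,0,0,-1]]' >/dev/null
python3 -m handwheel '[[0.102,1,0,0,-1],[0.102,1,0,0,-1],[0.102,1,0,0,-1],[0.102,1,0,0,-1],[0.102,1,0,0,-1]]' >/dev/null
python3 -m handwheel '[[0.102,1,0,0,-1],[0.102,1,0,0,-1],[0.102,1,0,0,-1],[0.102,1,0,0,-1],[0.102,1,0,0,-1]]' >/dev/null
python3 -m handwheel '[[0.102,1,0,0,-1],[0.102,0.7,0,0,-1],[0,0.4,0,0,-1],[0,0.2,0,0,-1],[0,0,0,0,-1]]'
python3 -m handwheel '[[0,0,0,0,-1],[0,0,0,0,-1]]'
python3 - <<'E'
from h import *
w=imaging.snapshot("wrist"); s=imaging.snapshot("side")[130:240,280:400]
cv2.imwrite("pics/w5.png",np.vstack([w,cv2.resize(s,(640,587))[:200]]))
E
```

```text
clock: 10.98
tcp_pos: [0.4928, -0.3475, 0.1091]
orientation: [-3.141, 0.0, -0.126]
contact_force: [0.9, -0.8, -2.4]
finger_gap: 0.055
gripper_force: 43.1
clock: 11.4
tcp_pos: [0.4979, -0.3305, 0.1568]
orientation: [-3.141, 0.001, -0.108]
contact_force: [0.1, 0.2, -3.2]
finger_gap: 0.055
gripper_force: 43.3
clock: 13.07
tcp_pos: [0.5408, 0.1006, 0.1567]
orientation: [3.141, 0.002, -0.106]
contact_force: [-0.2, -0.1, -2.6]
finger_gap: 0.0547
gripper_force: 43.2
clock: 13.23
tcp_pos: [0.5414, 0.0989, 0.1573]
orientation: [3.141, 0.001, -0.108]
contact_force: [-0.2, -0.5, -3.0]
finger_gap: 0.0548
gripper_force: 43.2
```

View pics/w5.png

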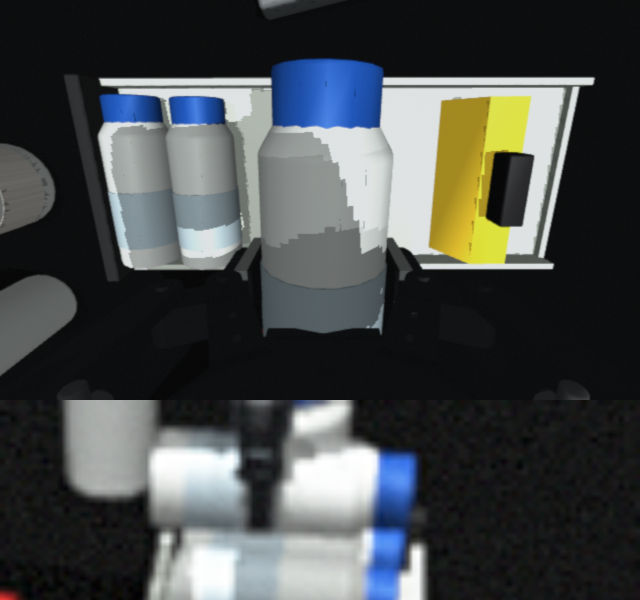

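The wrist view shows the held bottle at column 325, bottles 1 and 2 together at the stop (columns 100–240), and free lane on both sides. I'm 22 mm short in y, so I move on and then lower.

```bash
python3 -m handwheel '[[0.047,0.44,0,0,-1],[0.047,0.44,-0.5,0,-1],[0,0,-1,0,-1],[0,0,-1,0,-1],[0,0,-1,0,-1]]' >/dev/null
python3 -m handwheel '[[0,0,-0.9,0,-1],[0,0,-0.6,0,-1],[0,0,-0.3,0,-1],[0,0,0,0,-1],[0,0,0,0,-1]]'
for i in 1 2 3; do python3 -m handwheel '[[0,0,-0.05,0,-1],[0,0,-0.04,0,-1],[0,0,0,0,-1]]' | egrep 'tcp|cont'; done
```

```text
clock: 14.17
tcp_pos: [0.5443, 0.1219, 0.0256]
orientation: [-3.141, -0.001, -0.107]
contact_force: [0.3, -0.1, -2.7]
finger_gap: 0.0548
gripper_force: 43.3
tcp_pos: [0.5442, 0.1217, 0.0235]
contact_force: [0.0, -0.1, -3.1]
tcp_pos: [0.5439, 0.1217, 0.0205]
contact_force: [-1.2, -1.1, -2.4]
tcp_pos: [0.5438, 0.1217, 0.0181]
contact_force: [-0.3, -1.0, -2.1]
```

```bash
for i in 1 2; do python3 -m handwheel '[[0,0,-0.03,0,-1],[0,0,-0.02,0,-1],[0,0,0,0,-1]]' | egrep 'tcp|cont'; done
```

```text
tcp_pos: [0.5439, 0.1217, 0.017]
contact_force: [-0.5, -0.0, -2.4]
tcp_pos: [0.5438, 0.1217, 0.0157]
contact_force: [0.1, 0.5, -3.0]
```

```bash
for i in 1 2; do python3 -m handwheel '[[0,0,-0.03,0,-1],[0,0,-0.02,0,-1],[0,0,0,0,-1]]' | egrep 'tcp|cont'; done
```

```text
tcp_pos: [0.544, 0.1217, 0.0153]
contact_force: [-2.8, -0.5, 6.4]
tcp_pos: [0.544, 0.1217, 0.0152]
contact_force: [-6.6, -0.1, 17.2]
```

Touchdown. I release slightly and lift.

```bash
python3 -m handwheel '[[0,0,0.05,0,-1],[0,0,0,0,0.3],[0,0,0,0,0.4],[0,0,0,0,0.5],[0,0,0,0,0.5]]' 
python3 -m handwheel '[[0,0,0,0,0.5],[0,0,0,0,0.5],[0,0,0.2,0,0.5],[0,0,0.4,0,0.5],[0,0,0.6,0,0.5]]' 
python3 -m handwheel '[[0,0,1,0,0.5],[0,0,1,0,0.5],[0,0,1,0,0.5],[0,0,1,0,0.5],[0,0,1,0,0.5]]'
```

```text
clock: 16.33
tcp_pos: [0.544, 0.1217, 0.0144]
orientation: [3.142, 0.0, -0.107]
contact_force: [-0.4, 0.3, -0.5]
finger_gap: 0.0644
gripper_force: 0.0
clock: 16.75
tcp_pos: [0.5434, 0.1217, 0.0447]
orientation: [3.141, 0.002, -0.107]
contact_force: [0.8, 0.6, 0.9]
finger_gap: 0.0637
gripper_force: 0.0
clock: 17.17
tcp_pos: [0.5437, 0.1217, 0.1719]
orientation: [-3.141, -0.001, -0.107]
contact_force: [1.7, -0.7, 0.0]
finger_gap: 0.0641
gripper_force: 0.0
```

```bash
python3 -m handwheel '[[-0.04,-0.5,0,0,0.5],[-0.05,-0.9,0,0,0.5],[-0.05,-1,0,0,0.5],[-0.05,-1,0,0,0.5],[-0.05,-1,0,0,0.5]]' >/dev/null
python3 -m handwheel '[[-0.05,-1,0,0,0.5],[-0.05,-1,0,0,0.5],[0,-0.58,0,0,0.5],[0,-0.2,0,0,0.5],[0,0,0,0,0.5]]'
python3 - <<'E'
from h import *
np.set_printoptions(precision=4,suppress=True)
w=imaging.snapshot("wrist"); m=imaging.camera_model("wrist"); q=[.5539,.0892,-.1067]
def loc(P): c,s=np.cos(q[2]),np.sin(q[2]); d=P[:2]-q[:2]; return np.array([c*d[0]+s*d[1],-s*d[0]+c*d[1]])*1e3
h=cv2.cvtColor(w,cv2.COLOR_BGR2HSV)
y=cv2.inRange(h,(20,120,60),(35,255,255)); n,_,st,ce=cv2.connectedComponentsWithStats(y); k=1+st[1:,4].argmax(); x0,y0,ww,hh,_=st[k]; print(st[k])
# black rib: dark hole columns inside/near yellow, row profile
ys,xs=np.nonzero(cv2.convexHull(np.argwhere(y>0)[:,::-1]) if 0 else y)
for r in range(y0,y0+hh,10):
    c=np.nonzero(y[r])[0]; print(r,c.min(),c.max(),(np.diff(c)>3).sum(), loc(ray(m,(c.min(),r),.006)),loc(ray(m,(c.max(),r),.046)))
b=cv2.inRange(h,(105,150,60),(125,255,255)); n,_,st,ce=cv2.connectedComponentsWithStats(b)
for i in range(1,n):
    if st[i,4]>150: print("blue",st[i],loc(ray(m,ce[i],.045)))
print(arm.sense()["tcp_pos"], loc(arm.sense()["tcp_pos"]))
E
```

```text
clock: 18.0
tcp_pos: [0.5352, -0.0587, 0.1698]
orientation: [3.142, -0.0, -0.109]
contact_force: [-0.0, -0.3, 0.4]
finger_gap: 0.0642
gripper_force: 0.0
[ 278  111   60  157 6950]
111 300 335 0 [  72.1832 -125.5991] [  70.631  -158.7739]
121 279 336 0 [  62.6399 -104.3725] [  62.3086 -159.7185]
131 279 336 0 [  52.902 -103.983] [  53.846  -159.8019]
141 280 336 0 [  42.9954 -104.605 ] [  45.2382 -159.8868]
151 280 336 0 [  32.9189 -104.2108] [  36.4813 -159.9731]
161 281 336 0 [  22.6648 -104.8456] [  27.5715 -160.0609]
171 281 336 1 [  12.2316 -104.4466] [  18.5047 -160.1503]
181 282 336 1 [   1.6114 -105.0948] [   9.2767 -160.2413]
191 282 336 1 [  -9.1976 -104.6909] [  -0.1167 -160.3339]
201 283 336 1 [ -20.2039 -105.3531] [  -9.6801 -160.4282]
211 283 336 1 [ -31.4096 -104.9441] [ -19.4182 -160.5242]
221 284 336 1 [ -42.8233 -105.6208] [ -29.3357 -160.622 ]
231 284 336 1 [ -54.4478 -105.2068] [ -39.4377 -160.7216]
241 285 336 0 [ -66.2921 -105.8986] [ -49.7294 -160.8231]
251 286 336 0 [ -78.361  -106.6036] [ -60.2161 -160.9265]
261 296 337 0 [ -90.6763 -117.537 ] [ -70.905  -162.0181]
blue [   0  112   63   25 1476] [ 60.1991 108.4121]
blue [  97  112   57   26 1253] [59.7461 25.5916]
[ 0.5352 -0.0578  0.1697] [  -2.913  -148.1148]
```

```bash
python3 -m handwheel '[[0,0.04,-1,0,0.5],[0,0,-1,0,0.5],[0,0,-1,0,0.5],[0,0,-0.9,0,0.5],[0,0,-0.5,0,0.5]]' 40 >/dev/null
python3 -m handwheel '[[0,0,-0.38,0,0.2],[0,0,0,0,0],[0,0,0,0,-0.2],[0,0,0,0,-0.4],[0,0,0,0,-1]]' 
python3 -m handwheel '[[0,0,0,0,-1],[0,0,0,0,-1],[0,0,0,0,-1],[0,0,0,0,-1],[0,0,0,0,-1]]'
```

```text
clock: 18.88
tcp_pos: [0.536, -0.0569, 0.0512]
orientation: [3.141, -0.002, -0.106]
contact_force: [0.0, 1.1, 0.4]
finger_gap: 0.0192
gripper_force: 39.5
clock: 19.3
tcp_pos: [0.536, -0.0568, 0.0512]
orientation: [3.141, -0.002, -0.107]
contact_force: [-0.4, 1.0, 6.7]
finger_gap: 0.0188
gripper_force: 40.3
```

```bash
python3 -m handwheel '[[0.02,0.2,0,0,-1],[0.043,0.4,0,0,-1],[0.053,0.5,0,0,-1],[0.053,0.5,0,0,-1],[0.053,0.5,0,0,-1]]' 
python3 -m handwheel '[[0.053,0.5,0,0,-1],[0.053,0.5,0,0,-1],[0.053,0.5,0,0,-1],[0.043,0.4,0,0,-1],[0.021,0.2,0,0,-1]]'
python3 -m handwheel '[[0.016,0.15,0,0,-1],[0.016,0.15,0,0,-1],[0.016,0.15,0,0,-1],[0.016,0.15,0,0,-1],[0,0,0,0,-1]]'
```

```text
clock: 19.72
tcp_pos: [0.5419, -0.0051, 0.0513]
orientation: [3.139, -0.003, -0.107]
contact_force: [-0.0, -4.7, 5.2]
finger_gap: 0.0193
gripper_force: 40.1
clock: 20.13
tcp_pos: [0.5474, 0.0481, 0.0513]
orientation: [3.14, -0.003, -0.106]
contact_force: [-0.4, -5.0, 4.5]
finger_gap: 0.0192
gripper_force: 39.8
clock: 20.55
tcp_pos: [0.549, 0.0627, 0.0513]
orientation: [3.14, -0.003, -0.107]
contact_force: [-0.5, -4.6, 5.2]
finger_gap: 0.019
gripper_force: 40.1
```

```bash
for i in 1 2; do python3 -m handwheel '[[0.011,0.1,0,0,-1],[0.011,0.1,0,0,-1],[0.011,0.1,0,0,-1],[0.011,0.1,0,0,-1],[0.011,0.1,0,0,-1]]' | egrep 'tcp|cont'; done
python3 - <<'E'
from h import *
w=imaging.snapshot("wrist"); s=imaging.snapshot("side")[130:240,280:400]
cv2.imwrite("pics/w6.png",np.vstack([w,cv2.resize(s,(640,587),interpolation=cv2.INTER_CUBIC)[:200]]))
h=cv2.cvtColor(w,cv2.COLOR_BGR2HSV); m=imaging.camera_model("wrist"); q=[.5539,.0892,-.1067]
def loc(P): c,s=np.cos(q[2]),np.sin(q[2]); d=P[:2]-q[:2]; return np.array([c*d[0]+s*d[1],-s*d[0]+c*d[1]])*1e3
b=cv2.inRange(h,(105,150,60),(125,255,255)); n,_,st,ce=cv2.connectedComponentsWithStats(b)
for i in range(1,n):
    if st[i,4]>150: print("blue",st[i],loc(ray(m,ce[i],.04)))
y=cv2.inRange(h,(20,120,60),(35,255,255)); c=np.nonzero(y[125])[0]; print("toe",loc(ray(m,(c.min(),125),.006)))
E
```

```text
tcp_pos: [0.5504, 0.0745, 0.0513]
contact_force: [-1.1, -10.1, 9.1]
tcp_pos: [0.5517, 0.087, 0.0513]
contact_force: [0.1, -6.1, 5.1]
blue [   0  101   36   45 1362] [ 61.61838456 152.07798699]
blue [  35  102  105   48 4428] [ 60.78192237 116.32093963]
blue [ 165  103   89   48 3768] [60.38624527 55.68668444]
toe [60.57724182 39.49090261]
```

```bash
python3 -m handwheel '[[0.004,0.04,0,0,-1],[0.004,0.04,0,0,-1],[0.004,0.04,0,0,-1],[0,0,0,0,-1]]' | egrep 'tcp|cont';  python3 -m handwheel '[[0.002,0.02,0,0,-1],[0.002,0.02,0,0,-1],[0,0,0,0,-1]]' | egrep 'tcp|cont'
```

```text
tcp_pos: [0.552, 0.0901, 0.0513]
contact_force: [-0.4, -6.0, 5.9]
tcp_pos: [0.5521, 0.0909, 0.0513]
contact_force: [-1.1, -6.7, 6.6]
```

```bash
python3 -m handwheel '[[0.002,0.02,0,0,-1],[0,0,0,0,-1]]' | egrep 'tcp|cont'
cat > chk.py <<'E'
from h import *
w=imaging.snapshot("wrist"); m=imaging.camera_model("wrist"); q=[.5539,.0892,-.1067]
h=cv2.cvtColor(w,cv2.COLOR_BGR2HSV)
def loc(P): c,s=np.cos(q[2]),np.sin(q[2]); d=P[:2]-q[:2]; return (np.array([c*d[0]+s*d[1],-s*d[0]+c*d[1]])*1e3).round(1)
b=cv2.inRange(h,(105,150,60),(125,255,255)); n,_,st,ce=cv2.connectedComponentsWithStats(b)
for i in range(1,n):
    if st[i,4]>150: print("blue",st[i],loc(ray(m,ce[i],.04)))
y=cv2.inRange(h,(20,120,60),(35,255,255))
for r in (110,125,140,170,200,230):
    c=np.nonzero(y[r])[0]
    if len(c): print("toe",loc(ray(m,(c.min(),r),.006)))
p=arm.sense(); print("tool",loc(p["tcp_pos"]),p["contact_force"].round(1))
E
python3 chk.py
```

```text
tcp_pos: [0.5522, 0.0913, 0.0514]
contact_force: [-1.0, -7.9, 6.8]
blue [   0  101   43   45 1714] [ 61.8 154. ]
blue [  44  102  104   48 4393] [ 60.8 115.9]
blue [ 164  103   90   48 3804] [60.4 59.9]
toe [69.4 43.5]
toe [60.6 43.4]
toe [51.6 43.3]
toe [32.8 36.1]
toe [13.  36.4]
toe [-7.9 36. ]
tool [-1.9  1.9] [-0.5 -8.   7.4]
```

```bash
python3 -m handwheel '[[0.002,0.02,0,0,-1],[0,0,0,0,-1]]' | egrep 'tcp|cont';python3 -m handwheel '[[0.002,0.02,0,0,-1],[0,0,0,0,-1]]' | egrep 'tcp|cont'; python3 chk.py
```

```text
tcp_pos: [0.5522, 0.0916, 0.0514]
contact_force: [-1.5, -8.9, 7.5]
tcp_pos: [0.5522, 0.0917, 0.0514]
contact_force: [-1.4, -11.5, 8.4]
blue [   0  101   44   45 1738] [ 61.8 154.1]
blue [  45  102  104   48 4397] [ 60.8 116. ]
blue [ 164  103   90   48 3791] [60.5 60.2]
toe [69.4 43.8]
toe [60.6 43.7]
toe [51.6 43.6]
toe [32.7 36.4]
toe [12.9 36.7]
toe [-8.  36.3]
tool [-1.9  2.3] [ -1.2 -11.3   8.6]
```

The row is tight: centres are 56 mm apart, the toe is 15 mm short of the axis, and the push force is rising stiffly. I open just a little, because the front finger is near bottle_3, and lift straight up.

```bash
python3 -m handwheel '[[0,0,0,0,-0.5],[0,0,0,0,-0.4],[0,0,0,0,-0.35],[0,0,0,0,-0.35],[0,0,0,0,-0.35]]'
python3 -m handwheel '[[0,0,0.2,0,-0.35],[0,0,0.4,0,-0.35],[0,0,0.8,0,-0.35],[0,0,1,0,-0.35],[0,0,1,0,-0.35]]' 
python3 -m handwheel '[[0,0,1,0,-0.35],[0,-0.5,1,0,-0.35],[0,-1,1,0,-0.35],[0,-1,0.5,0,-0.35],[0,0,0,0,-0.35]]'
python3 chk.py
python3 - <<'E'
from h import *
w=imaging.snapshot("wrist"); s=imaging.snapshot("scene")[90:215,295:455]
cv2.imwrite("pics/w7.png",np.hstack([cv2.resize(w,(400,250)),cv2.resize(s,(400,312),interpolation=cv2.INTER_CUBIC)[:250]]))
E
```

```text
clock: 23.08
tcp_pos: [0.5513, 0.0939, 0.05]
orientation: [-3.141, 0.0, -0.107]
contact_force: [-0.0, -0.6, -1.0]
finger_gap: 0.0275
gripper_force: 0.0
clock: 23.5
tcp_pos: [0.5512, 0.0938, 0.1368]
orientation: [-3.142, 0.0, -0.107]
contact_force: [-1.5, 0.6, 0.2]
finger_gap: 0.0277
gripper_force: 0.0
clock: 23.92
tcp_pos: [0.5526, 0.028, 0.2267]
orientation: [3.14, -0.007, -0.11]
contact_force: [-0.3, -0.1, 0.7]
finger_gap: 0.028
gripper_force: 0.0
blue [ 85 121  51  21 950] [ 60.8 170.5]
blue [140 123  44  20 806] [ 59.  114.9]
blue [192 123  41  21 778] [58.9 59.8]
toe [66.7 44.5]
toe [49.3 44.7]
toe [13.  38.9]
toe [-25.1  39.1]
toe [-65.4  39.3]
tool [  4.3 -59.4] [ 0.7  1.5 -0.6]
```

View pics/w7.png

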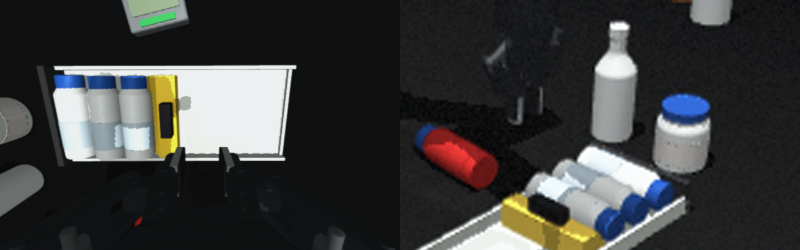

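The final picture shows all three bottles side by side against the stop (wrist columns 55–150), with the chock's face against the last one. The jar, wash bottle and timer look to be where they were. Row centres measure 170, 115 and 60 mm, with the toe at about 44.5 mm.

```bash
python3 -c "
from cell import workorder
print(workorder.hand_in())"
```

```text
the job is handed in; nothing more can be done
None
```

I handed the job in at about 24 s: the three bottles lie tight against the stop with the chock snug behind them, and the jar, wash bottle and timer were not touched.

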